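# Gauge the air receiver and preset its regulator

## Task

Find out how much air is left in the grey receiver: press the gauge's mouth straight down over the upright valve stem until it sits fully on the brass collar, so that the air pushes the banded rod out, then stand the gauge upright again on its cork pad and let go. Turn the black dial clockwise one click for every 10 mm band of rod that now shows (to the nearest whole band; the rod stays out), and only then swing the red valve handle fully open. Leave the jar, the tin and the plaster mould alone.

Things in the scene. Friction and masses are not known exactly. Their poses are not given: they have to be found in the camera images.
- gauge: Loose air gauge, 300 g, upright on the pad. Black rubber tube mouth (44 mm across at the rim, 28 mm inside, open below, 52 mm tall); above it a yellow block 36 (x) x 34 (y) mm, up to 101 mm above the rim; from its +x side a level barrel, 26 mm across, axis 72 mm above the rim, ending 100 mm from the mouth's axis, where the rod comes out along +x. Origin: centre of the rim, z up.
- gauge_grip (a point): The point to grasp: centre of the yellow block, 80 mm above the mouth's rim on its axis; x along the barrel, z up. Grip across y (34 mm) with the tool pointing down; a firm grip (40 N or more) is needed for pressing.
- gauge_mouth (a point): Centre of the rim of the gauge's mouth (its lowest point); z up, x along the barrel. Inside, 8 mm above the rim, is a sprung plunger that the stem pushes up (30 mm at most), driving the rod out 2 mm for each mm.
- rod (a joint): How far the rod is out, in m: 0 at the start, 0.06 at most. Behind its 10 mm black cap it has 10 mm bands, white and red in turn: 0.034 shows 3.4 bands, nearest 3. Pressing on the stem pushes it out to between 0.02 and 0.055, by the hidden pressure; it stays out when the gauge is lifted off. Press slowly (30 mm/s): a jab throws it too far.
- pad_top (a point): Centre of the top of the cork pad, 110 x 110 mm and 4 mm thick, fixed to the bench; the gauge stands at its middle at the start and must be put back there.
- stem_seat (a point): Centre of the top of the brass collar (52 mm across), 156 mm above the bench, on the grey air receiver (fixed tank, 110 mm across, 200 mm long along x, top 123 mm high). The steel valve stem, 14 mm across, rises 38 mm above this point and yields downwards under 5 to 12 N. With the mouth fully down its rim lies at this point. z up.
- dial_grip (a point): Point to grip on the dial's black bar, on its axis, 92 mm above the bench. Bar 64 mm long (x), 16 mm wide (y), 62 to 106 mm above the bench, on a disc 68 mm across (its top 63 mm up). A white mark is at its -x end. It stands on the grey regulator block (fixed, 130 x 270 mm, 50 mm tall), 130 mm from the valve's hinge.
- dial (a joint): Angle of the dial in rad, 0 at the start, growing clockwise seen from above. It has a click stop every 15 degrees (0.2618 rad): 0 to 6 clicks; between stops a spring (0.1 to 0.5 N m) draws it to the nearest. Grip it with 20 to 40 N.
- valve_push (a point): Point on the red valve handle 75 mm from its hinge, at half height, 70 mm above the bench. The handle is a level bar 18 mm wide, 16 mm tall (62 to 78 mm above the bench, 12 mm clear over the regulator block), reaching 100 mm from the hinge; x points from here to the hinge.
- valve_hinge (a point): The upright hinge axis of the valve handle, at the handle's half height; x is opposite to the way in which the handle points.
- valve (a joint): Angle of the valve handle in rad, growing clockwise seen from above: 0 closed (parallel to the dial's bar when that is at 0, pointing the way of its white mark; starts at 0 to 0.15), 1.571 fully open (pointing away from the dial). Turns with about 0.1 N m and stays where it is left.
- jar_mid (a point): Bystander: red paint jar, 68 mm across, 85 mm tall; its centre.
- tin_mid (a point): Bystander: metal tin, 72 mm across, 100 mm tall; its centre.
- mould_mid (a point): Bystander: plaster mould with a pale cast lying in it, 80 x 150 mm, about 75 mm tall; its centre.
Not all that is in view belongs to the job. Leave any green or orange look-alike of the gauge alone.

How it is judged:
By the outcome, as a careful person would: the job done as asked, in the order asked, and still so for the second after the job is handed in, with the robot touching nothing.
It also fails if it takes over 72 s, if anything falls off the work surface, if the arm or the gripper's body presses on something with over 40 N, if the wrist force passes 120 N, or if a joint passes its speed limit or range.

## Robot

A 6-joint arm with a two-finger parallel gripper is mounted at the origin on the work surface. World frame = base frame: x ahead of the robot, y to its left, z up, the work surface at z = 0. Lengths are in mm, angles in rad, forces in N, time in s.
With the tool pointing down it reaches from about 350 to 875 mm from the base axis. Payload 4.2 kg.
Tool frame: the origin (TCP) lies on the front face of the gripper's body, between the roots of the fingers; the fingertips stand 70 mm ahead of it and the grasp point (between the pads) lies 51 mm ahead of it (robot.nose_length is the distance from the TCP to the fingertips, in mm); z points along the fingers, y is the direction in which the jaws open and shut (so a half turn about z gives the same grasp; the last joint's range is limited). The gripper opens to 87 mm and grips with 3 to 60 N. Pads are 19 mm wide; open, the fingers measure 117 mm over their backs; the gripper's body (75 mm by 190 mm) begins 51 mm behind the grasp point.
Start: joints at [1.445, 0.385, 0.008, 0, -1.194, -0.259], TCP at [234.575, 579.287, 292.25] pointing down, gripper open.
Joint ranges: [-3.14, 3.14], [-1.21, 2.06], [-1.07, 1.41], [-3.16, 2.05], [-2.99, -0.16], [-3.1, 3.1]. Speed limits (rad/s): [2.79, 2.79, 3.14, 3.14, 3.14, 3.14].

## Interface

Orientations are given as a unit quaternion [x, y, z, w].
In Python, from rig import telemetry, get_image, robot gives the robot as it stands.
- The arm moves only by the shell command python3 -m handwheel 'ROWS'. ROWS is JSON, a list of rows, each a list of 5 numbers: the shift along the tool's x, y, z as a fraction of full scale, then the turn about the tool's z as a fraction of full scale, then the closure, from -1 (fully open) to 1 (shut). A call has 1 to 10 rows; each row shifts and turns the commanded pose from where the row before left it, along the tool's axes as they then stand; what a row does not reach is not made up. Full scale, the value 1, is 150 mm for a shift and 90 degrees for a turn. A row lasts 1/10 s, in which the tool goes at most 50 mm and 8.59 degrees, less where a joint would pass 70% of its speed; a pose out of reach is approached as far as the arm can. A call with a number of a shift or a turn outside -1 to 1 is refused whole. A call with a gripper value outside its range is refused whole. The fingers move at their own pace and stop on an object; the grip force is fixed at half the most. Time passes only in rows, so rows that do not move let the fingers close. It gives the time, the measured TCP pose, the force and the opening at its end, in the units of the state.
- telemetry.get_obs(): the state, without advancing time (a new reading comes with each control period).
- get_image(name): name is "scene" or "side" or "wrist"; returns a dict with "frame" (420x560x3 uint8, blue, green, red), "depth" (420x560 float32, mm along the optical axis (not along the pixel's ray), 0 where there is no reading), "intrinsics" (3x3 intrinsics, pixels), "T" (4x4, takes a point from camera to world coordinates); the wrist camera has in their place "hand_eye" (4x4, takes a point from camera to tool coordinates, whose origin is the TCP and whose axes are the flange's). Camera axes: x right, y down, z forward; pixel columns grow to the right and rows downward; lengths in mm; the calibration is good to about 2 mm. A picture is of the moment at which its call begins: read the wrist's pose just before it.
- robot.job_done(): hands the job in, once; it reports no verdict.
The state is a dict: "time_s": time; "joints": joint angles; "dq": joint speeds; "joint_efforts": joint torques, N m; "tool_pos": TCP position; "tool_rot": TCP orientation; "force": force on the tool from outside, world axes, zero at the start; "ft_torque": the same for the moment, N m; "finger_gap": finger opening in mm.
Only numpy, scipy, OpenCV 4.12 (cv2) and the standard library are available. Lean on these libraries where they do the work, as an engineer would, in place of code of your own. Each camera call takes 0.05 s, during which the arm holds its last target.

## Working session

There is one attempt and no reset: what is moved stays moved. The work goes in short steps, Python scripts to look and compute and a shell command to move; the robot and the scene stay as the last step left them, time stands still between calls to the robot, and variables do not carry over. Pictures are saved under pics/ and viewed, and the job is handed in when it is done.

```bash
ls; mkdir -p pics
cat > h.py <<'E'
import numpy as np, cv2
from rig import telemetry, get_image, robot
from scipy.spatial.transform import Rotation as R
def grab(n,fn=None):
    o=telemetry.get_obs(); im=get_image(n)
    if 'T' in im: T=np.array(im['T'])
    else:
        W=np.eye(4);W[:3,:3]=R.from_quat(o['tool_rot']).as_matrix();W[:3,3]=o['tool_pos'];T=W@np.array(im['hand_eye'])
    if fn: cv2.imwrite('pics/'+fn,im['frame'])
    np.savez('pics/'+(fn or n)+'.npz',f=im['frame'],d=im['depth'],K=im['intrinsics'],T=T)
    return im['frame'],im['depth'],np.array(im['intrinsics']),T
def load(fn):
    z=np.load('pics/'+fn+'.npz'); return z['f'],z['d'],z['K'],z['T']
def cloud(d,K,T):
    v,u=np.mgrid[:d.shape[0],:d.shape[1]]
    P=np.stack([(u-K[0,2])/K[0,0]*d,(v-K[1,2])/K[1,1]*d,d],-1)
    return P@T[:3,:3].T+T[:3,3]
def proj(p,K,T):
    q=T[:3,:3].T@(np.array(p,float)-T[:3,3]); q=K@q; return q[:2]/q[2]
E
python3 - <<'E'
from h import *
o=telemetry.get_obs()
for k,v in o.items(): print(k,np.round(v,3))
for n in ['scene','side','wrist']:
    f,d,K,T=grab(n,n+'0.png'); print(n,K.tolist(),np.round(T,3).tolist())
E
```

```text
pics
time_s 0.0
joints [ 1.445  0.386  0.007 -0.    -1.194 -0.259]
dq [ 0.002  0.     0.    -0.    -0.002  0.   ]
joint_efforts [-0.0000e+00 -3.9067e+01  1.8741e+01  4.2200e+00  1.1000e-02 -0.0000e+00]
tool_pos [234.419 578.877 291.129]
tool_rot [ 0.982 -0.191 -0.     0.001]
force [-0.204 -0.276 -0.006]
ft_torque [-0.007 -0.029  0.006]
finger_gap 87.203
scene [[514.899070165465, 0.0, 278.2475689024203], [0.0, 514.899070165465, 209.93643607354474], [0.0, 0.0, 1.0]] [[0.081, 0.821, -0.565, 1146.173], [0.997, -0.075, 0.033, 19.797], [-0.015, -0.566, -0.824, 1050.932], [0.0, 0.0, 0.0, 1.0]]
side [[408.85346197709174, 0.0, 282.74633980537436], [0.0, 408.85346197709174, 208.60299424253145], [0.0, 0.0, 1.0]] [[0.933, -0.222, 0.282, 156.839], [-0.359, -0.588, 0.725, -773.484], [0.005, -0.778, -0.629, 838.402], [0.0, 0.0, 0.0, 1.0]]
wrist [[352.51362175331036, 0.0, 286.3543467955481], [0.0, 352.51362175331036, 213.43561865571056], [0.0, 0.0, 1.0]] [[-0.375, -0.884, -0.278, 312.078], [-0.927, 0.359, 0.11, 547.785], [0.003, 0.299, -0.954, 384.744], [0.0, 0.0, 0.0, 1.0]]
```

View pics/scene0.png

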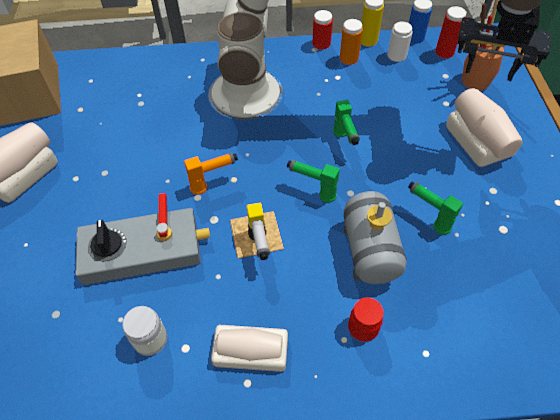

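View pics/side0.png

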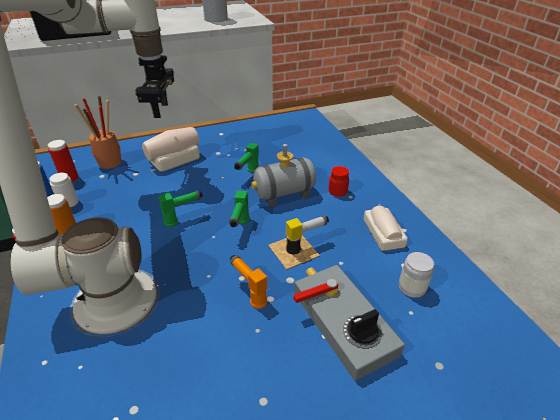

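View pics/wrist0.png

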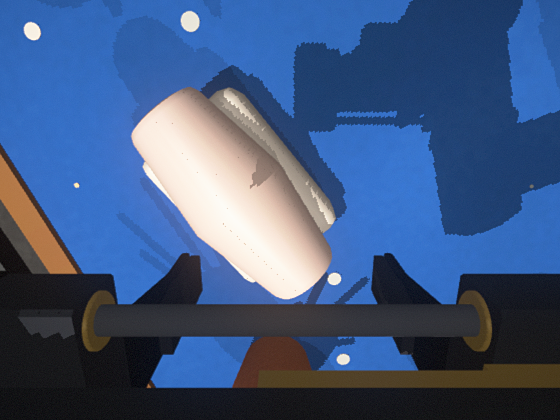

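The scene view shows the gauge, yellow block at about (255,211) and grey barrel running down to (263,253), on the cork pad at (257,233). The receiver is at (375,237) with its brass collar at (380,215). The dial is at (103,238) and the red handle at (163,215). The green tools at (345,118), (320,178), (437,205) and the orange one at (205,172) are look-alikes, since only the yellow one stands on cork. Next I'll confirm with crops and measure.

Run:
```python
from h import *
f,d,K,T=load('scene0.png'); a=cv2.resize(f[160:300,60:420],None,fx=2.2,fy=2.2,interpolation=cv2.INTER_CUBIC); cv2.imwrite('pics/c1.png',a)
f2,d2,K2,T2=load('side0.png'); a=cv2.resize(f2[130:390,220:430],None,fx=2.3,fy=2.3,interpolation=cv2.INTER_CUBIC); cv2.imwrite('pics/c2.png',a)
for n,(f,d,K,T) in dict(scene=(f,d,K,T),side=(f2,d2,K2,T2)).items():
    P=cloud(d,K,T); h=cv2.cvtColor(f,cv2.COLOR_BGR2HSV); H,S,V=h[...,0],h[...,1],h[...,2]
    x,y,z=P[...,0],P[...,1],P[...,2]
    def st(nm,m):
        v,u=np.nonzero(m)
        if len(v)==0: print(n,nm,'none');return
        q=P[m]; print(n,nm,len(v),'px',u.min(),u.max(),v.min(),v.max(),'med',np.round(np.median(q,0)),'lo',np.round(np.percentile(q,3,axis=0)),'hi',np.round(np.percentile(q,97,axis=0)))
    ok=(d>0)
    b=ok&(z>20)&(z<220)&(x>300)&(x<950)&(abs(y)<500)
    st('yellow',b&(H>24)&(H<34)&(S>200)&(V>120)&(z>55))
    st('brass',b&(H>15)&(H<25)&(S>120)&(z>135))
    st('stemtop',b&(z>175)&(z<215)&(S<90))
    st('redhandle',b&((H<6)|(H>174))&(S>170)&(z<95)&(y<-50))
    st('redjar',b&((H<6)|(H>174))&(S>170)&(z<110)&(y>50))
    st('black',b&(V<60)&(z>90)&(z<112)&(y<-100))
    st('cork',ok&(H>8)&(H<22)&(S>60)&(S<200)&(z>-4)&(z<10)&(x>400)&(x<800)&(abs(y)<200))
```

```text
scene yellow 203 px 247 263 204 226 med [497.   4. 106.] lo [479. -11.  90.] hi [511.  20. 110.]
scene brass 317 px 367 391 206 226 med [571. 260. 157.] lo [545. 241. 153.] hi [588. 286. 160.]
scene stemtop 67 px 378 385 202 212 med [568. 263. 192.] lo [559. 258. 177.] hi [572. 270. 196.]
scene redhandle 246 px 159 166 194 236 med [ 459. -207.   79.] lo [ 413. -216.   69.] hi [ 519. -197.   82.]
scene redjar 1080 px 287 409 165 338 med [756. 213.  84.] lo [721. 186.  26.] hi [777. 241.  89.]
scene black 196 px 97 106 221 248 med [ 529. -330.  106.] lo [ 496. -341.   92.] hi [ 552. -323.  110.]
scene cork 1176 px 199 282 212 257 med [500. -14.   5.] lo [442. -51.   1.] hi [547.  56.   9.]
side yellow 165 px 287 301 219 240 med [481.  -2. 103.] lo [473. -14.  64.] hi [506.  16. 107.]
side brass 122 px 277 292 152 163 med [560. 253. 155.] lo [543. 238. 136.] hi [585. 282. 159.]
side stemtop 29 px 283 286 144 151 med [563. 260. 188.] lo [557. 256. 176.] hi [569. 268. 194.]
side redhandle 320 px 294 337 283 302 med [ 451. -213.   77.] lo [ 408. -219.   66.] hi [ 505. -202.   80.]
side redjar 437 px 329 348 166 192 med [734. 197.  62.] lo [711. 184.  22.] hi [766. 234.  87.]
side black 239 px 351 378 310 328 med [ 518. -339.  104.] lo [ 488. -345.   91.] hi [ 548. -328.  107.]
side cork 766 px 269 318 236 268 med [478. -15.   4.] lo [439. -52.   1.] hi [544.  47.   7.]
```

View pics/c1.png

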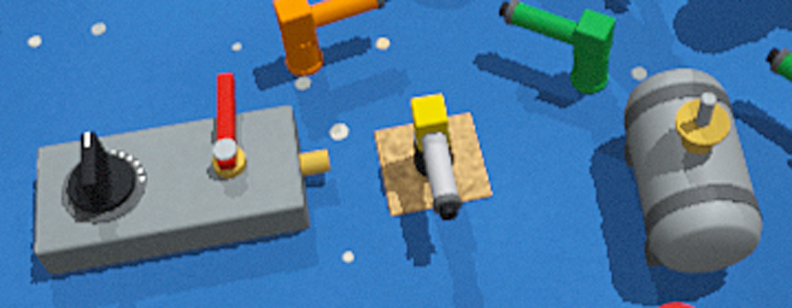

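View pics/c2.png

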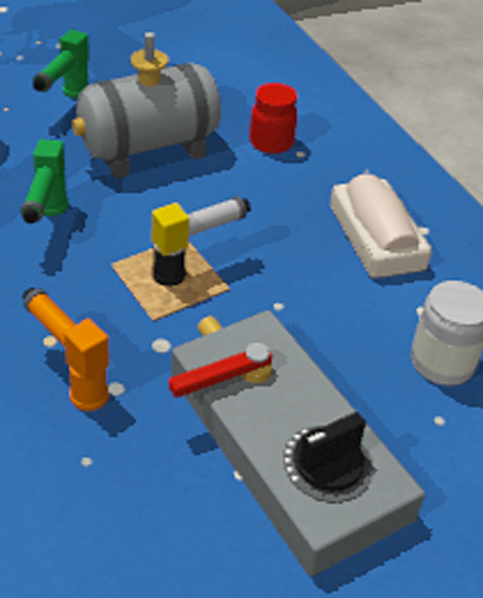

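The crops confirm it. The yellow-block gauge with its black mouth stands on cork at crop-1 (428,115), and the stem and collar are at crop-1 (705,110). Now for the top faces, axes and directions.

Run:
```python
from h import *
def rect(nm,q):
    r=cv2.minAreaRect(q[:,:2].astype(np.float32)); print(nm,len(q),'c',np.round(r[0],1),'size',np.round(r[1],1),'ang',round(r[2],1),'z',np.round(np.median(q[:,2]),1))
for n in ['scene','side']:
    f,d,K,T=load(n+'0.png')
    P=cloud(d,K,T); h=cv2.cvtColor(f,cv2.COLOR_BGR2HSV); H,S,V=h[...,0].astype(int),h[...,1],h[...,2]
    x,y,z=P[...,0],P[...,1],P[...,2]; ok=(d>0)
    # bias: table
    m=ok&(H>100)&(H<115)&(S>120)&(x>400)&(x<700)&(abs(y)<300)&(abs(z)<15); print(n,'table z',np.median(z[m]))
    Y=ok&(H>22)&(H<36)&(S>150)&(abs(x-495)<50)&(abs(y)<50)
    rect(n+' ytop',P[Y&(z>100)])
    b=ok&(S<60)&(z>55)&(z<100)&(x>515)&(x<620)&(abs(y-10)<50); q=P[b]
    c=q.mean(0); w=np.linalg.svd(q-c)[2][0]; print(n,'barrel',len(q),c.round(1),w.round(3),q[:,2].max(), 'x',q[:,0].max())
    rect(n+' cork',P[ok&(H>8)&(H<22)&(S>60)&(S<200)&(z>0)&(z<9)&(x>420)&(x<580)&(abs(y)<80)])
    m=ok&(H>15)&(H<28)&(S>110)&(z>151)&(z<163)&(abs(x-570)<50)&(abs(y-260)<50); q=P[m][:,:2].astype(np.float32)
    print(n,'collar',cv2.minEnclosingCircle(q),np.median(z[m]))
    m=ok&(z>188)&(z<202)&(abs(x-570)<30)&(abs(y-260)<30); print(n,'stem',m.sum(),P[m].mean(0).round(1))
    m=ok&(H<40)&(S<110)&(z>40)&(z<56)&(x>400)&(x<640)&(y<-100)&(y>-420);m=ok&(abs(z-50)<5)&(x>400)&(x<640)&(y<-100)&(y>-420); rect(n+' block',P[m])
    m=ok&((H<6)|(H>174))&(S>150)&(z>72)&(z<88)&(y<-100)&(y>-300)&(x<550); rect(n+' handle',P[m])
    m=ok&(V<60)&(z>97)&(z<114)&(y<-250)&(y>-400); rect(n+' bar',P[m])
    m=ok&(z>79)&(z<100)&(y<-150)&(y>-260)&(x>480)&(x<560)&(S<100); print(n,'knob',P[m].mean(0).round(1),m.sum())
```

```text
scene table z 1.3251668359012
scene ytop 197 c [494.4   5.2] size [35.  32.3] ang 8.1 z 106.1
scene barrel 393 [559.2  12.5  87.2] [ 0.992  0.12  -0.029] 95.26343942337746 x 601.1925816518803
scene cork 1126 c [492.2   2.7] size [109.2 109.6] ang 8.2 z 5.2
scene collar ((565.7060546875, 263.2745666503906), 25.550342559814453) 157.0100179519962
scene stem 40 [565.6 263.9 194. ]
scene block 4604 c [ 513.1 -269.3] size [133.2 270.5] ang 6.6 z 51.3
scene handle 235 c [ 463.3 -206.4] size [113.2  17. ] ang 2.9 z 79.0
scene bar 161 c [ 521.6 -332.6] size [62.2 15.3] ang 6.6 z 106.6
scene knob [ 505.3 -204.7   82.4] 83
side table z -0.05149860911706128
side ytop 112 c [490.2   3.3] size [35.5 34.5] ang 4.2 z 104.4
side barrel 220 [554.7   5.6  83.6] [-0.993 -0.122  0.001] 92.86873507887572 x 597.6145148120972
side cork 749 c [492.2   1.8] size [110.  111.5] ang 7.2 z 3.8
side collar ((562.7882690429688, 261.7286682128906), 25.38310432434082) 155.66480721842345
side stem 15 [563.9 262.3 192. ]
side block 4144 c [ 511.7 -270.3] size [131.5 271.7] ang 6.8 z 49.7
side handle 257 c [ 461.6 -209. ] size [113.5  18.6] ang 3.6 z 77.4
side bar 186 c [ 518.8 -335.1] size [63.8 16.1] ang 5.2 z 104.8
side knob [ 504.9 -205.    80.7] 55
```

Sizes and heights all match the text: block 35x33, pad 110, collar diameter 51 at z 156, bar 62x15.5 at z 106. First I'll turn the tool by -29.5° to match the gauge's yaw of about 7.5°.

```bash
cat >> h.py <<'E'
def plan(p,yaw=None):
    o=telemetry.get_obs(); M=R.from_quat(o['tool_rot']).as_matrix(); 
    cy=np.degrees(np.arctan2(M[1,0],M[0,0])); dl=M.T@(np.array(p,float)-o['tool_pos'])
    print('t',round(o['time_s'],2),'pos',np.round(o['tool_pos'],1),'yaw',round(cy,2),'shift mm',dl.round(1),'frac',(dl/150).round(3),'F',np.round(o['force'],1),'gap',round(o['finger_gap'],1), 'turn frac',None if yaw is None else round((cy-yaw)/90,4))
E
python3 -m handwheel '[[0,0,0,-0.082,-1],[0,0,0,-0.082,-1],[0,0,0,-0.082,-1],[0,0,0,-0.082,-1],[0,0,0,0,-1]]'
python3 -c "
from h import *
plan([492.3,3.8,230],7.3)"
```

```text
time_s: 0.65
tool_pos: [234.5, 579.1, 291.8]
tool_rot: [0.998, 0.065, -0.0, 0.0]
force: [-0.0, 0.2, -0.7]
finger_gap: 86.9
t 0.65 pos [234.5 579.1 291.8] yaw 7.46 shift mm [181.  603.9  62.2] frac [1.206 4.026 0.415] F [-0.   0.2 -0.7] gap 86.9 turn frac 0.0018
```

```bash
python3 -m handwheel '[[0.086,0.288,0,0,-1],[0.086,0.288,0,0,-1],[0.086,0.288,0,0,-1],[0.086,0.288,0,0,-1],[0.086,0.288,0,0,-1],[0.086,0.288,0,0,-1],[0.086,0.288,0,0,-1],[0.086,0.288,0,0,-1],[0.086,0.288,0,0,-1],[0.086,0.288,0,0,-1]]'
python3 -m handwheel '[[0.086,0.288,0.08,0,-1],[0.086,0.288,0.08,0,-1],[0.086,0.288,0.08,0,-1],[0.086,0.288,0.08,0,-1],[0,0,0.08,0,-1],[0,0,0,0,-1]]'
python3 -c "
from h import *
plan([492.3,3.8,230],7.3)
grab('wrist','w1.png')"
```

```text
time_s: 1.65
tool_pos: [418.9, 165.9, 292.5]
tool_rot: [0.998, 0.064, 0.0, -0.0]
force: [1.3, 1.0, -0.2]
finger_gap: 87.2
time_s: 2.25
tool_pos: [491.5, 1.5, 230.3]
tool_rot: [0.998, 0.062, -0.002, 0.0]
force: [-0.2, -0.0, -0.4]
finger_gap: 86.9
t 2.25 pos [491.5   1.5 230.3] yaw 7.13 shift mm [ 1.1 -2.2  0.3] frac [ 0.007 -0.014  0.002] F [-0.2 -0.  -0.4] gap 86.9 turn frac -0.0019
```

View pics/w1.png

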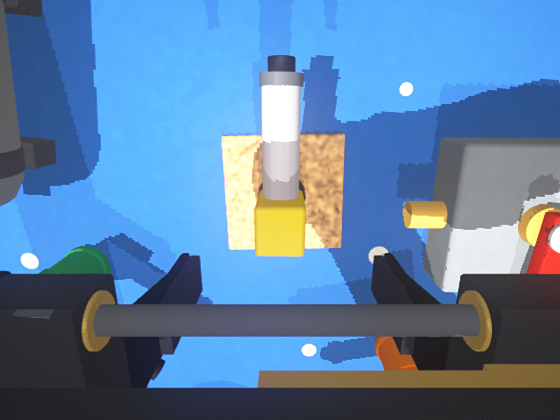

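The wrist view shows the gauge square to the tool: block at (280,224), barrel end at (281,78), cork pad at (283,191). I'll measure from this third view.

Run:
```python
from h import *
f,d,K,T=load('w1.png')
P=cloud(d,K,T); h=cv2.cvtColor(f,cv2.COLOR_BGR2HSV); H,S,V=h[...,0].astype(int),h[...,1],h[...,2]
x,y,z=P[...,0],P[...,1],P[...,2]; ok=d>0
def rect(nm,q):
    r=cv2.minAreaRect(q[:,:2].astype(np.float32)); print(nm,len(q),np.round(r[0],1),np.round(r[1],1),round(r[2],1),'z',np.median(q[:,2]).round(1))
m=ok&(H>22)&(H<36)&(S>150)&(z>101)&(abs(x-495)<50)&(abs(y)<50); rect('ytop',P[m])
v,u=np.nonzero(m);print(u.min(),u.max(),v.min(),v.max())
m=ok&(H>8)&(H<24)&(S>40)&(z>0)&(z<9)&(x>420)&(x<580)&(abs(y)<80); rect('cork',P[m])
m=ok&(z>75)&(z<100)&(x>530)&(x<600)&(abs(y)<60); q=P[m]; 
xs=[(a,q[abs(q[:,0]-a)<4][:,1].min(),q[abs(q[:,0]-a)<4][:,1].max()) for a in (535,555,575,588)]; print(np.round(xs,1))
```

```text
ytop 2391 [493.2   5.6] [35.1 32.4] 7.6 z 106.2
255 304 204 255
cork 4848 [492.7   3.3] [109.1 109.2] 7.7 z 5.1
[[535.   -3.1  22.9]
 [555.   -0.7  25.9]
 [575.    1.7  27.8]
 [588.    1.7  30.1]]
```

```bash
python3 -m handwheel '[[0.012,-0.018,0.2,-0.004,-1],[0,0,0.2,0,-1],[0,0,0.15,0,-1],[0,0,0.085,0,-1],[0,0,0,0,-1]]'
python3 -m handwheel '[[0,0,0,0,1],[0,0,0,0,1],[0,0,0,0,1],[0,0,0,0,1],[0,0,0,0,1],[0,0,0,0,1],[0,0,0,0,1]]'
python3 -c "
from h import *
plan([493,4.5,135],7.5)"
```

```text
time_s: 2.8
tool_pos: [492.9, 6.9, 136.1]
tool_rot: [0.998, 0.069, -0.001, 0.0]
force: [0.2, -0.2, 0.5]
finger_gap: 86.9
time_s: 3.5
tool_pos: [493.7, 6.0, 137.1]
tool_rot: [0.998, 0.068, 0.0, -0.0]
force: [-0.5, 0.2, 0.2]
finger_gap: 38.9
t 3.5 pos [493.7   6.  137.1] yaw 7.82 shift mm [-0.9  1.4  2.1] frac [-0.006  0.009  0.014] F [-0.5  0.2  0.2] gap 38.9 turn frac 0.0036
```

```bash
python3 -m handwheel '[[0,0,0,0,1],[0,0,0,0,1],[0,0,0,0,1],[0,0,0,0,1]]'
python3 -c "
from h import *
for i in range(3): plan([493,4.5,135],7.5)
grab('wrist','w2.png');plan([493,4.5,135],7.5);grab('side','s2.png')"
```

```text
time_s: 3.9
tool_pos: [493.7, 6.0, 137.0]
tool_rot: [0.998, 0.068, -0.0, 0.0]
force: [0.0, -0.8, 0.6]
finger_gap: 33.6
t 3.9 pos [493.7   6.  137. ] yaw 7.83 shift mm [-0.9  1.4  2. ] frac [-0.006  0.009  0.013] F [ 0.  -0.8  0.6] gap 33.6 turn frac 0.0037
t 3.9 pos [493.7   6.  137. ] yaw 7.83 shift mm [-0.9  1.4  2. ] frac [-0.006  0.009  0.013] F [ 0.  -0.8  0.6] gap 33.6 turn frac 0.0037
t 3.9 pos [493.7   6.  137. ] yaw 7.83 shift mm [-0.9  1.4  2. ] frac [-0.006  0.009  0.013] F [ 0.  -0.8  0.6] gap 33.6 turn frac 0.0037
t 3.95 pos [493.7   6.  137. ] yaw 7.83 shift mm [-0.9  1.4  2. ] frac [-0.006  0.009  0.013] F [-0.2 -0.2  0.8] gap 33.4 turn frac 0.0037
```

View pics/w2.png

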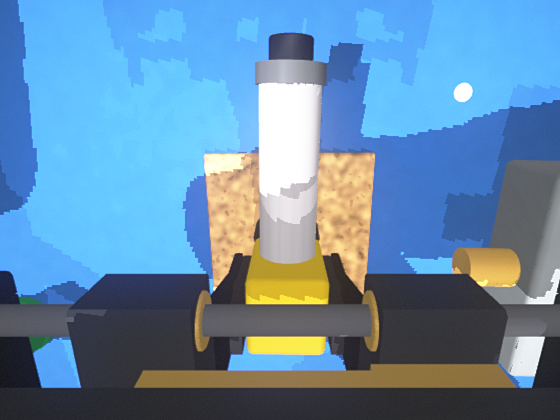

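The wrist view shows the block held between the pads at about (287,300), with the barrel straight and opening 33.5 mm. Now I'll lift.

```bash
python3 -m handwheel '[[0,0,-0.1,0,1],[0,0,-0.2,0,1],[0,0,-0.28,0,1],[0,0,-0.28,0,1],[0,0,-0.28,0,1],[0,0,-0.28,0,1],[0,0,0,0,1]]'
python3 -c "
from h import *
plan([565,263,348],7.5)"
```

```text
time_s: 4.7
tool_pos: [495.7, 6.3, 355.8]
tool_rot: [0.998, 0.069, 0.006, -0.001]
force: [0.8, 0.2, -3.4]
finger_gap: 33.8
t 4.7 pos [495.7   6.3 355.8] yaw 7.86 shift mm [ 103.6 -244.8    9.3] frac [ 0.691 -1.632  0.062] F [ 0.8  0.2 -3.4] gap 33.8 turn frac 0.0041
```

```bash
python3 -m handwheel '[[0.06,-0.15,0,0,1],[0.1,-0.235,0,0,1],[0.1,-0.235,0,0,1],[0.1,-0.235,0,0,1],[0.1,-0.235,0,0,1],[0.1,-0.235,0,0,1],[0.08,-0.19,0,0,1],[0.05,-0.117,0,0,1],[0,0,0,0,1],[0,0,0,0,1]]'
python3 -c "
from h import *
plan([565,263,348],7.5)
for n in ['scene','side','wrist']: grab(n,n+'3.png')
plan([565,263,348],7.5)"
```

```text
time_s: 5.7
tool_pos: [562.2, 262.7, 347.3]
tool_rot: [0.998, 0.068, -0.002, 0.001]
force: [0.5, -0.8, -3.6]
finger_gap: 33.9
t 5.7 pos [562.2 262.7 347.3] yaw 7.85 shift mm [ 2.8  0.1 -0.7] frac [ 0.019  0.001 -0.004] F [ 0.5 -0.8 -3.6] gap 33.9 turn frac 0.0039
t 5.85 pos [562.5 261.7 349.3] yaw 7.78 shift mm [ 2.6 -0.9  1.3] frac [ 0.017 -0.006  0.009] F [ 0.3 -0.2 -4.2] gap 33.6 turn frac 0.0031
```

View pics/scene3.png

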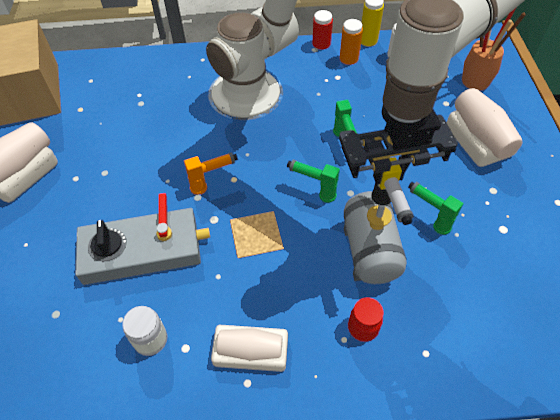

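View pics/side3.png

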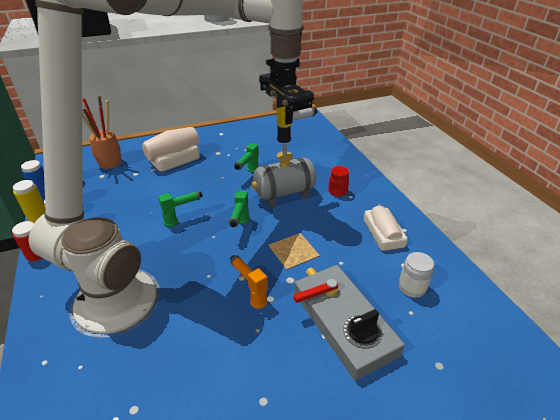

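View pics/wrist3.png

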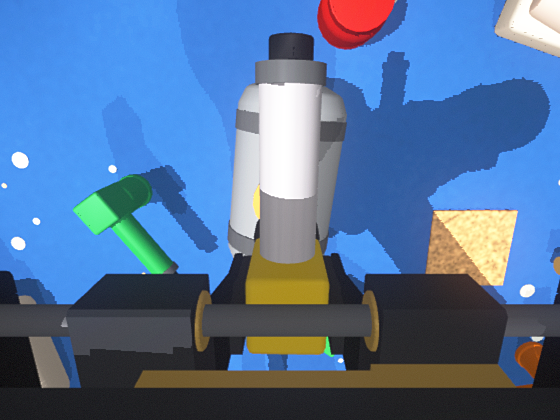

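The gauge hangs over the stem in all three views (scene: mouth at about (382,190), collar at (379,217)). I'll measure the mouth tube against the stem in the same cameras so calibration errors cancel.

Run:
```python
from h import *
for n,r in dict(scene=(slice(150,240),slice(340,430)),side=(slice(85,175),slice(250,330))).items():
    f,d,K,T=load(n+'3.png'); P=cloud(d,K,T); V=f.max(-1)
    cv2.imwrite(f'pics/{n}3c.png',cv2.resize(f[r],None,fx=5,fy=5,interpolation=cv2.INTER_CUBIC))
    x,y,z=P[...,0],P[...,1],P[...,2]; ok=(d>0)&(abs(x-564)<60)&(abs(y-262)<60)
    m=ok&(V<70)&(z>212)&(z<262); q=P[m]; v,u=np.nonzero(m)
    print(n,len(q),'z',q[:,2].min().round(1),q[:,2].max().round(1))
    # fit circle radius free axis: rows per z slice
    from scipy.optimize import least_squares
    s=q[(q[:,2]>216)&(q[:,2]<262)]
    g=lambda p: np.hypot(s[:,0]-p[0],s[:,1]-p[1])-p[2]
    r0=least_squares(g,[564,262,20],loss='soft_l1'); print(' tube fit',r0.x.round(1),'rms',np.std(r0.fun).round(2))
    for rr in(20,21):
        g2=lambda p: np.hypot(s[:,0]-p[0],s[:,1]-p[1])-rr
        r1=least_squares(g2,[564,262],loss='soft_l1'); print('  R',rr,r1.x.round(1))
    m=ok&(z>170)&(z<198)&(np.hypot(x-564,y-263)<13); s=P[m]; g3=lambda p: np.hypot(s[:,0]-p[0],s[:,1]-p[1])-7
    r2=least_squares(g3,[564,262],loss='soft_l1'); print(' stem',len(s),r2.x.round(1))
    cm=ok&(z>151)&(z<162)
    hh=cv2.cvtColor(f,cv2.COLOR_BGR2HSV); cm&=(hh[...,0]>15)&(hh[...,0]<28)&(hh[...,1]>110)
    print(' collar',cv2.minEnclosingCircle(P[cm][:,:2].astype(np.float32)))
```

```text
scene 250 z 213.0 261.6
 tube fit [558.8 262.2  20.2] rms 1.16
  R 20 [559. 262.]
  R 21 [558.1 262.7]
 stem 60 [563.4 264.4]
 collar ((565.1307373046875, 263.3155822753906), 25.197721481323242)
side 167 z 215.7 261.7
 tube fit [559.8 260.7  19.2] rms 1.84
  R 20 [560.1 261.5]
  R 21 [560.5 262.7]
 stem 33 [563.7 265.5]
 collar ((563.0265502929688, 261.32952880859375), 25.751832962036133)
```

View pics/scene3c.png

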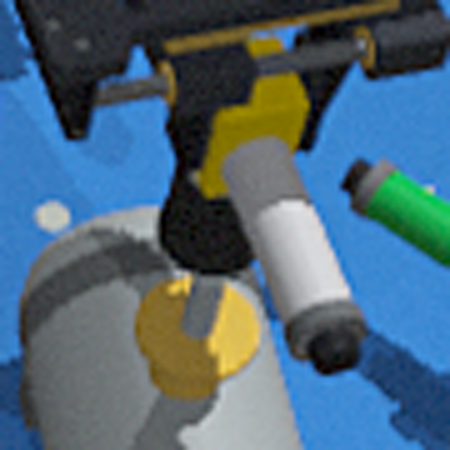

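View pics/side3c.png

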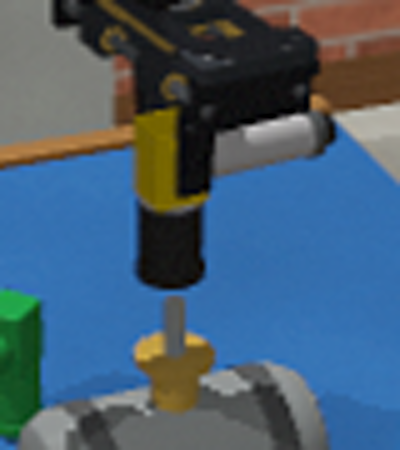

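```bash
python3 -m handwheel '[[0.026,-0.005,0,0,1],[0,0,0.03,0,1],[0,0,0.03,0,1],[0,0,0.03,0,1],[0,0,0.02,0,1],[0,0,0,0,1]]'
python3 -c "
from h import *
plan([565,263,289],7.5)
f,d,K,T=grab('scene','scene4.png')
g=grab('side','side4.png')[0]
a=cv2.resize(f[150:240,340:430],None,fx=4,fy=4,interpolation=cv2.INTER_CUBIC);b=cv2.resize(g[85:175,240:330],None,fx=4,fy=4,interpolation=cv2.INTER_CUBIC)
cv2.imwrite('pics/c4.png',np.hstack([a,b]))"
```

```text
time_s: 6.45
tool_pos: [566.4, 263.8, 332.7]
tool_rot: [0.998, 0.068, -0.001, 0.0]
force: [-0.3, -0.3, -3.6]
finger_gap: 33.8
t 6.45 pos [566.4 263.8 332.7] yaw 7.83 shift mm [-1.4  0.6 43.7] frac [-0.01   0.004  0.291] F [-0.3 -0.3 -3.6] gap 33.8 turn frac 0.0037
```

View pics/c4.png

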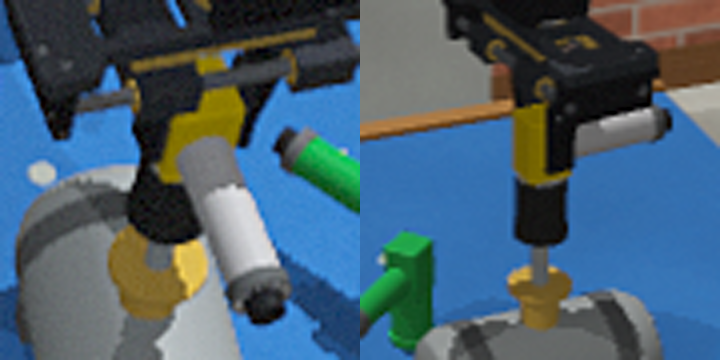

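Mouth and stem are coaxial in both views (crop columns 160 and 540, allowing for lean). Now the slow press.

```bash
python3 -m handwheel '[[0,0,0.018,0,1],[0,0,0.018,0,1],[0,0,0.018,0,1],[0,0,0.018,0,1],[0,0,0.018,0,1],[0,0,0.018,0,1],[0,0,0.018,0,1],[0,0,0.018,0,1]]'
python3 -c "
from h import *
plan([565,263,289],7.5)
f,d,K,T=grab('scene','scene5.png')
g=grab('side','side5.png')[0]
a=cv2.resize(f[150:240,340:430],None,fx=4,fy=4,interpolation=cv2.INTER_CUBIC);b=cv2.resize(g[85:175,240:330],None,fx=4,fy=4,interpolation=cv2.INTER_CUBIC)
cv2.imwrite('pics/c5.png',np.hstack([a,b]))"
```

```text
time_s: 7.35
tool_pos: [566.7, 263.9, 312.6]
tool_rot: [0.998, 0.068, 0.0, -0.0]
force: [-0.7, 1.1, 0.7]
finger_gap: 33.6
t 7.35 pos [566.7 263.9 312.6] yaw 7.84 shift mm [-1.9  0.7 23.6] frac [-0.012  0.005  0.157] F [-0.7  1.1  0.7] gap 33.6 turn frac 0.0038
```

View pics/c5.png

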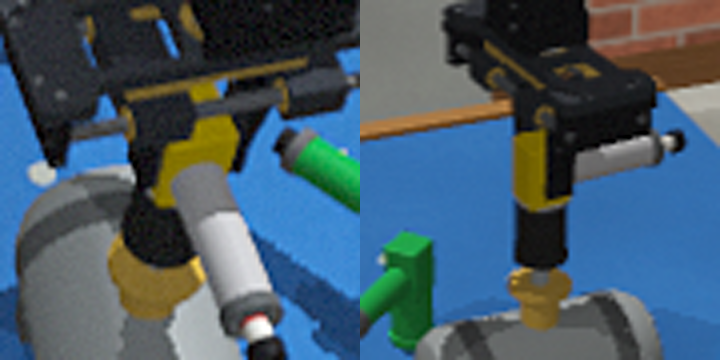

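The stem is in the mouth and the rod is already emerging, with only about 4 N of push. Continuing.

```bash
python3 -m handwheel '[[0,0,0.018,0,1],[0,0,0.018,0,1],[0,0,0.018,0,1],[0,0,0.018,0,1],[0,0,0.018,0,1],[0,0,0.018,0,1]]'
python3 -m handwheel '[[0,0,0.014,0,1],[0,0,0.014,0,1],[0,0,0,0,1]]'
python3 -c "
from h import *
plan([565,263,289],7.5)
f,d,K,T=grab('scene','scene6.png')
g=grab('side','side6.png')[0]
a=cv2.resize(f[160:250,340:430],None,fx=4,fy=4,interpolation=cv2.INTER_CUBIC);b=cv2.resize(g[95:185,240:330],None,fx=4,fy=4,interpolation=cv2.INTER_CUBIC)
cv2.imwrite('pics/c6.png',np.hstack([a,b]))"
```

```text
time_s: 8.05
tool_pos: [566.8, 263.9, 296.5]
tool_rot: [0.998, 0.068, 0.001, -0.0]
force: [-2.3, -0.5, 5.1]
finger_gap: 33.6
time_s: 8.35
tool_pos: [566.8, 263.9, 292.0]
tool_rot: [0.998, 0.068, 0.0, -0.0]
force: [-4.1, 0.0, 5.7]
finger_gap: 33.7
t 8.35 pos [566.8 263.9 292. ] yaw 7.85 shift mm [-1.9  0.7  3. ] frac [-0.013  0.005  0.02 ] F [-4.1  0.   5.7] gap 33.7 turn frac 0.0038
```

View pics/c6.png

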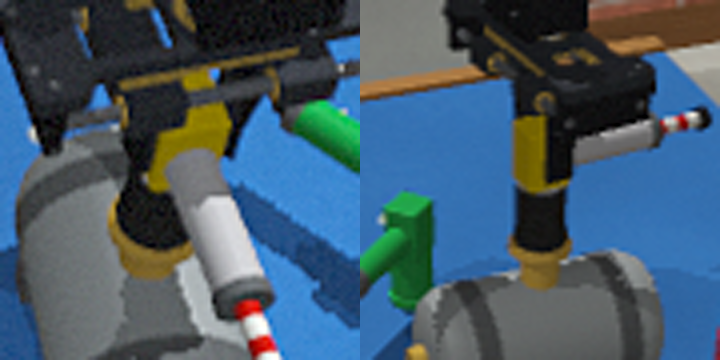

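Almost seated. There's a small lateral force of -4 N in x, so I'll ease 1.5 mm back in x and go on until the collar takes the load.

```bash
python3 -m handwheel '[[-0.005,0,0.008,0,1],[-0.005,0,0.008,0,1],[0,0,0.008,0,1]]'
python3 -m handwheel '[[0,0,0.006,0,1],[0,0,0,0,1]]'
```

```text
time_s: 8.75
tool_pos: [566.3, 263.9, 289.3]
tool_rot: [0.998, 0.069, 0.002, -0.0]
force: [-0.1, -0.6, 5.0]
finger_gap: 33.9
time_s: 8.95
tool_pos: [566.3, 263.9, 289.0]
tool_rot: [0.998, 0.069, 0.002, -0.0]
force: [-1.9, -0.9, 8.5]
finger_gap: 33.9
```

```bash
python3 -m handwheel '[[0,0,0.008,0,1],[0,0,0,0,1]]'
python3 -m handwheel '[[0,0,0.008,0,1],[0,0,0,0,1]]'
python3 -c "
from h import *
plan([565,263,289],7.5)
f,d,K,T=grab('scene','scene7.png')
g=grab('side','side7.png')[0]
a=cv2.resize(f[160:250,340:430],None,fx=4,fy=4,interpolation=cv2.INTER_CUBIC);b=cv2.resize(g[95:185,240:330],None,fx=4,fy=4,interpolation=cv2.INTER_CUBIC)
cv2.imwrite('pics/c7.png',np.hstack([a,b]))"
```

```text
time_s: 9.15
tool_pos: [566.3, 263.9, 289.0]
tool_rot: [0.998, 0.069, 0.003, -0.001]
force: [-3.3, -1.7, 10.7]
finger_gap: 33.7
time_s: 9.35
tool_pos: [566.4, 263.9, 289.0]
tool_rot: [0.998, 0.069, 0.003, -0.001]
force: [-3.1, -1.1, 14.9]
finger_gap: 33.8
t 9.35 pos [566.4 263.9 289. ] yaw 7.89 shift mm [-1.5  0.7 -0. ] frac [-0.01   0.005 -0.   ] F [-3.1 -1.1 14.9] gap 33.8 turn frac 0.0044
```

View pics/c7.png

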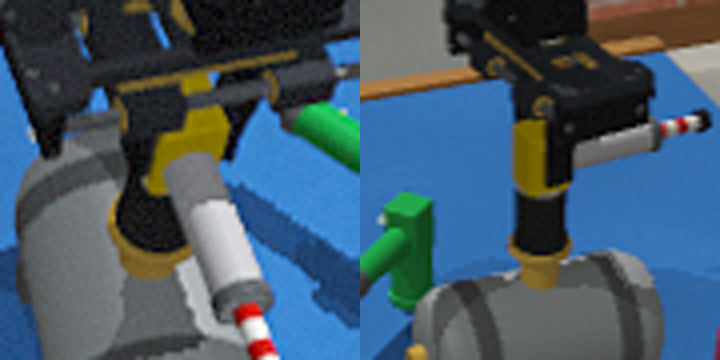

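The TCP stopped at z 289, exactly the predicted seat (156+133), while the force rose to about 19 N over the hanging weight. So the mouth is on the collar. One more slight press, then lift off.

```bash
python3 -m handwheel '[[0,0,0.012,0,1],[0,0,0,0,1],[0,0,0,0,1]]'
python3 -m handwheel '[[0,0,-0.03,0,1],[0,0,-0.03,0,1],[0,0,-0.04,0,1],[0,0,-0.06,0,1],[0,0,-0.08,0,1],[0,0,-0.12,0,1],[0,0,-0.15,0,1],[0,0,0,0,1]]'
python3 -c "
from h import *
plan([493.7,6,355],7.6)
f,d,K,T=grab('scene','scene8.png')
g=grab('side','side8.png')[0]
a=cv2.resize(f[130:240,340:450],None,fx=4,fy=4,interpolation=cv2.INTER_CUBIC);b=cv2.resize(g[70:180,240:330],None,fx=4,fy=4,interpolation=cv2.INTER_CUBIC)
cv2.imwrite('pics/c8.png',np.hstack([a,b]))"
```

```text
time_s: 9.75
tool_pos: [566.6, 263.9, 288.9]
tool_rot: [0.998, 0.069, 0.004, -0.001]
force: [-5.4, -0.8, 19.0]
finger_gap: 33.9
time_s: 10.55
tool_pos: [565.6, 264.1, 361.0]
tool_rot: [0.998, 0.068, 0.001, -0.001]
force: [0.3, 1.1, -4.2]
finger_gap: 33.9
t 10.55 pos [565.6 264.1 361. ] yaw 7.84 shift mm [-106.4  245.9    5.3] frac [-0.71   1.64   0.035] F [ 0.3  1.1 -4.2] gap 33.9 turn frac 0.0026
```

View pics/c8.png

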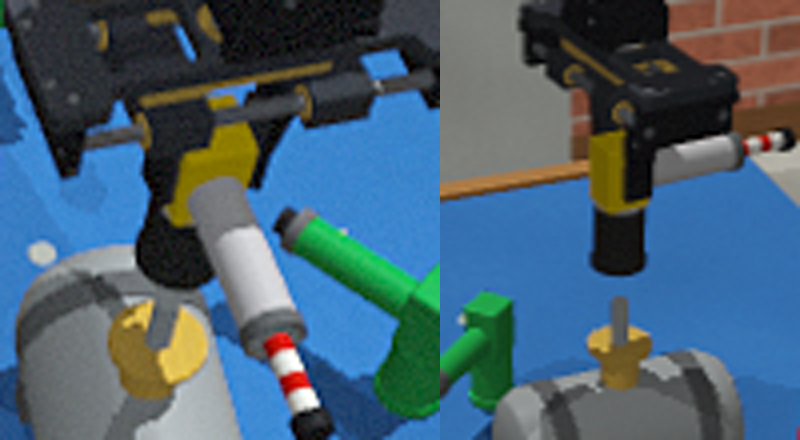

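The mouth is clear of the stem, and the rod stays out showing white, red, white, red behind the cap. Back to the pad.

```bash
python3 -m handwheel '[[-0.06,0.14,0,0,1],[-0.1,0.231,0,0,1],[-0.1,0.231,0,0,1],[-0.1,0.231,0,0,1],[-0.1,0.231,0,0,1],[-0.1,0.231,0,0,1],[-0.09,0.208,0,0,1],[-0.06,0.138,0,0,1],[0,0,0,0,1],[0,0,0,0,1]]'
python3 -c "
from h import *
plan([493.7,5.5,138],7.6)
f,d,K,T=grab('wrist','w9.png')"
```

```text
time_s: 11.65
tool_pos: [492.5, 5.1, 357.7]
tool_rot: [0.998, 0.068, -0.002, -0.0]
force: [0.6, 0.6, -3.5]
finger_gap: 33.7
t 11.65 pos [492.5   5.1 357.7] yaw 7.76 shift mm [ 1.900e+00 -2.000e-01  2.197e+02] frac [ 1.300e-02 -1.000e-03  1.465e+00] F [ 0.6  0.6 -3.5] gap 33.7 turn frac 0.0018
```

View pics/w9.png

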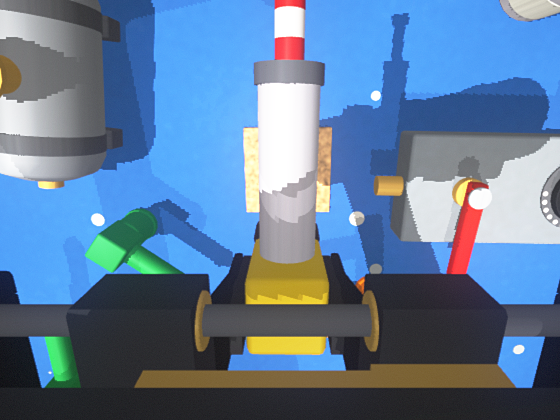

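```bash
python3 -m handwheel '[[0.008,0,0.2,0,1],[0,0,0.28,0,1],[0,0,0.28,0,1],[0,0,0.28,0,1],[0,0,0.2,0,1],[0,0,0.1,0,1],[0,0,0.05,0,1],[0,0,0,0,1],[0,0,0,0,1]]'
python3 -c "
from h import *
plan([493.7,5.5,138],7.6)"
```

```text
time_s: 12.6
tool_pos: [495.2, 6.1, 151.5]
tool_rot: [0.998, 0.069, 0.001, -0.0]
force: [0.3, -1.0, -2.8]
finger_gap: 34.0
t 12.6 pos [495.2   6.1 151.5] yaw 7.89 shift mm [-1.6  0.4 13.5] frac [-0.011  0.003  0.09 ] F [ 0.3 -1.  -2.8] gap 34.0 turn frac 0.0032
```

```bash
python3 -m handwheel '[[-0.008,0,0.03,0,1],[0,0,0.02,0,1],[0,0,0.015,0,1],[0,0,0.01,0,1],[0,0,0,0,1]]'
python3 -m handwheel '[[0,0,0.007,0,1],[0,0,0.007,0,1],[0,0,0,0,1]]'
python3 -c "
from h import *
plan([493.7,5.5,137],7.6)"
```

```text
time_s: 13.1
tool_pos: [493.2, 5.3, 139.4]
tool_rot: [0.998, 0.068, -0.0, 0.0]
force: [-0.6, -0.8, -4.2]
finger_gap: 33.5
time_s: 13.4
tool_pos: [493.1, 5.3, 137.3]
tool_rot: [0.998, 0.068, -0.0, 0.0]
force: [0.9, -0.6, -3.1]
finger_gap: 33.8
t 13.4 pos [493.1   5.3 137.3] yaw 7.83 shift mm [ 0.6 -0.1  0.3] frac [ 0.004 -0.001  0.002] F [ 0.9 -0.6 -3.1] gap 33.8 turn frac 0.0025
```

```bash
python3 -m handwheel '[[0,0,0.005,0,1],[0,0,0,0,1]]'
python3 -m handwheel '[[0,0,0.004,0,1],[0,0,0,0,1]]'
```

```text
time_s: 13.6
tool_pos: [493.3, 5.3, 137.0]
tool_rot: [0.998, 0.068, 0.0, 0.0]
force: [-0.7, 0.5, 0.1]
finger_gap: 34.0
time_s: 13.8
tool_pos: [493.4, 5.4, 137.0]
tool_rot: [0.998, 0.069, 0.0, 0.0]
force: [-2.3, -0.0, 5.0]
finger_gap: 34.0
```

The gauge is on the pad (weight off the wrist, TCP z 137.0 as at the grasp). Relieve slightly, open, retreat.

```bash
python3 -m handwheel '[[0,0,-0.005,0,1],[0,0,0,0,0],[0,0,0,0,-1],[0,0,0,0,-1],[0,0,0,0,-1],[0,0,0,0,-1],[0,0,0,0,-1],[0,0,0,0,-1],[0,0,0,0,-1]]'
```

```text
time_s: 14.7
tool_pos: [493.2, 5.3, 136.9]
tool_rot: [0.998, 0.068, 0.0, 0.0]
force: [-0.1, 0.9, -0.0]
finger_gap: 84.7
```

```bash
python3 -m handwheel '[[0,0,-0.1,0,-1],[0,0,-0.25,0,-1],[0,0,-0.3,0,-1],[0,0,-0.3,0,-1],[0,0,-0.1,0,-1],[0,0,0,0,-1]]'
python3 - <<'E'
from h import *
plan([520,-334,143],6.6)
f,d,K,T=grab('wrist','w10.png'); grab('scene','scene10.png'); grab('side','side10.png')
f=f[0:280,180:400]; cv2.imwrite('pics/w10c.png',cv2.resize(f[:200],None,fx=3,fy=3,interpolation=cv2.INTER_CUBIC))
a=load('scene10.png')[0][190:280,210:300]; b=load('side10.png')[0][190:280,260:350]
cv2.imwrite('pics/c10.png',cv2.resize(np.hstack([a,b]),None,fx=4.4,fy=4.4,interpolation=cv2.INTER_CUBIC))
E
```

```text
time_s: 15.3
tool_pos: [494.3, 5.6, 297.5]
tool_rot: [0.998, 0.068, 0.004, -0.001]
force: [0.6, -0.8, 0.3]
finger_gap: 87.3
t 15.3 pos [494.3   5.6 297.5] yaw 7.85 shift mm [-22.  340.1 154. ] frac [-0.147  2.267  1.027] F [ 0.6 -0.8  0.3] gap 87.3 turn frac 0.0139
```

View pics/w10c.png

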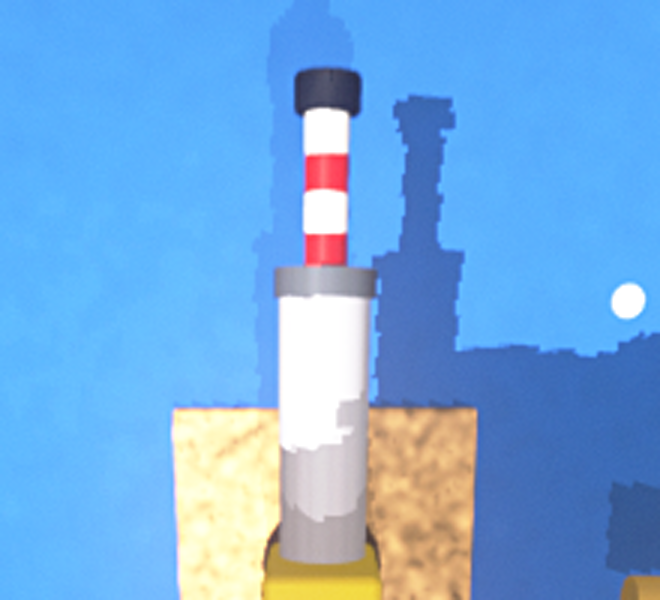

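View pics/c10.png

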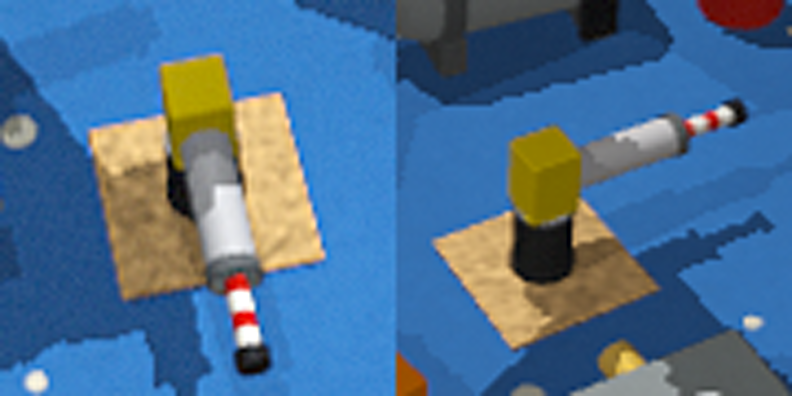

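The gauge is upright and centred on the pad. The wrist crop shows bands between the cap (row 113) and the barrel rim (row 267): white, red, white and most of a red. Measuring numerically.

Run:
```python
from h import *
f,d,K,T=load('w10.png'); P=cloud(d,K,T)
u=180+326/3
for n in ['w10']:
  pass
# intersect ray with the plane through rod top line z≈83 : axis at z=76 ; rod radius ~ measure
c=int(round(u))
prev=None
for v in range(18,100,1):
    print(v,f[v,c].tolist(),P[v,c].round(1).tolist()) if v<98 and v>20 else None
```

```text
21 [243, 146, 79] [656.5, 25.0, 1.1]
22 [185, 112, 77] [638.5, 23.0, 85.4]
23 [103, 80, 78] [637.7, 22.9, 86.4]
24 [103, 81, 84] [637.0, 22.8, 86.2]
25 [108, 86, 84] [636.7, 22.8, 84.4]
26 [108, 84, 81] [635.7, 22.6, 85.8]
27 [108, 83, 81] [634.9, 22.5, 86.3]
28 [106, 83, 81] [634.4, 22.4, 85.3]
29 [105, 82, 80] [633.6, 22.3, 85.5]
30 [106, 83, 81] [633.0, 22.2, 85.3]
31 [106, 83, 80] [632.2, 22.1, 86.0]
32 [105, 81, 78] [631.6, 22.0, 85.4]
33 [106, 81, 79] [630.8, 21.9, 85.8]
34 [99, 73, 70] [630.1, 21.8, 85.5]
35 [112, 95, 93] [629.5, 21.8, 85.3]
36 [242, 240, 243] [629.3, 21.7, 82.4]
37 [255, 255, 255] [628.2, 21.6, 84.2]
38 [255, 255, 255] [627.8, 21.5, 82.6]
39 [255, 255, 255] [627.1, 21.4, 82.4]
40 [255, 255, 255] [626.3, 21.3, 83.1]
41 [255, 255, 255] [625.6, 21.2, 82.8]
42 [255, 255, 255] [624.9, 21.1, 83.0]
43 [255, 255, 255] [624.2, 21.0, 82.8]
44 [255, 255, 255] [623.4, 20.9, 82.9]
45 [255, 255, 255] [622.7, 20.8, 83.0]
46 [255, 255, 255] [622.1, 20.7, 82.4]
47 [255, 255, 255] [621.2, 20.6, 83.2]
48 [255, 255, 255] [620.7, 20.5, 81.8]
49 [255, 255, 255] [619.9, 20.4, 82.4]
[... 1151 characters left out ...]
, 84.0]
80 [102, 83, 255] [596.8, 17.1, 83.0]
81 [104, 86, 255] [596.0, 17.0, 83.1]
82 [102, 84, 255] [595.3, 16.9, 82.8]
83 [101, 85, 255] [594.6, 16.8, 81.1]
84 [101, 86, 255] [593.7, 16.7, 83.8]
85 [105, 87, 255] [592.9, 16.6, 83.6]
86 [101, 87, 255] [592.2, 16.5, 83.0]
87 [97, 78, 239] [591.4, 16.4, 82.9]
88 [145, 128, 179] [590.2, 16.3, 91.4]
89 [193, 181, 177] [589.5, 16.2, 90.9]
90 [198, 182, 178] [588.8, 16.1, 91.0]
91 [197, 180, 179] [588.0, 16.0, 91.4]
92 [198, 183, 180] [587.2, 15.9, 92.1]
93 [195, 181, 179] [586.5, 15.7, 91.2]
94 [198, 183, 181] [585.8, 15.6, 90.6]
95 [195, 181, 179] [585.0, 15.5, 89.8]
96 [194, 179, 178] [584.2, 15.4, 91.8]
97 [193, 178, 176] [583.4, 15.3, 92.5]
```

Band edges in x are 629.2, 618.7, 609.9, 598.6, with the barrel end at 591. That's 38.2 mm along x, or 38.6 mm along the rod, so 3.8–3.9 bands and **4 clicks = 60°**. Moving over the dial.

```bash
python3 -m handwheel '[[-0.018,0.2,0,0.007,-1],[-0.018,0.3,0,0.007,-1],[-0.018,0.3,0,0,-1],[-0.018,0.3,0,0,-1],[-0.018,0.3,0.1,0,-1],[-0.018,0.3,0.1,0,-1],[-0.018,0.3,0.1,0,-1],[-0.018,0.25,0.1,0,-1],[0,0,0,0,-1],[0,0,0,0,-1]]'
python3 - <<'E'
from h import *
plan([520,-334,143],6.6)
f,d,K,T=grab('wrist','w11.png'); P=cloud(d,K,T); x,y,z=P[...,0],P[...,1],P[...,2]
m=(d>0)&(z>100)&(z<112)&(abs(x-520)<60)&(abs(y+334)<45); q=P[m]; r=cv2.minAreaRect(q[:,:2].astype(np.float32)); print(len(q),r,np.median(q[:,2]))
E
```

```text
time_s: 16.45
tool_pos: [510.5, -332.9, 231.5]
tool_rot: [0.998, 0.056, -0.002, -0.001]
force: [0.0, 0.8, -0.2]
finger_gap: 87.4
t 16.45 pos [ 510.5 -332.9  231.5] yaw 6.46 shift mm [ 9.7  2.4 88.5] frac [0.065 0.016 0.59 ] F [ 0.   0.8 -0.2] gap 87.4 turn frac -0.0016
2239 ((520.8992919921875, -334.4513854980469), (63.76158142089844, 15.897773742675781), 7.2297515869140625) 106.83513063115251
```

View pics/w11.png

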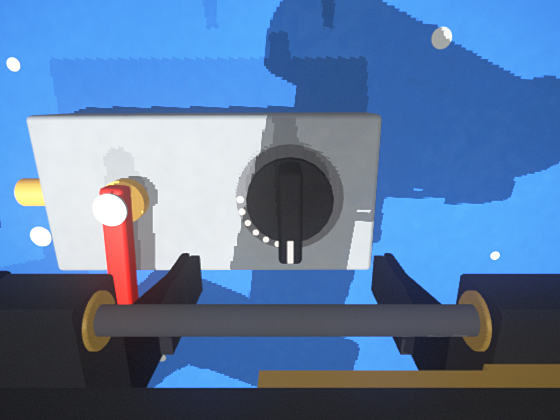

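The wrist view shows the dial bar at (290,212) with its white mark at (290,250). The dots run clockwise, away to the left toward the handle side. Bar centre is (521,-334.4), yaw about 7°, top 106.8, all matching. Descend and grip.

```bash
python3 -m handwheel '[[0.069,0.016,0.1,-0.004,-1],[0,0,0.2,0,-1],[0,0,0.16,0,-1],[0,0,0.1,0,-1],[0,0,0.02,0,-1],[0,0,0,0,-1]]'
python3 -c "
from h import *
plan([521,-334.4,143],7)"
python3 -m handwheel '[[0,0,0,0,1],[0,0,0,0,1],[0,0,0,0,1],[0,0,0,0,1],[0,0,0,0,1],[0,0,0,0,1],[0,0,0,0,1],[0,0,0,0,1],[0,0,0,0,1],[0,0,0,0,1]]'
python3 -m handwheel '[[0,0,0,0,1],[0,0,0,0,1],[0,0,0,0,1],[0,0,0,0,1],[0,0,0,0,1]]'
python3 -c "
from h import *
plan([521,-334.4,143],7)"
```

```text
time_s: 17.1
tool_pos: [522.7, -332.6, 146.9]
tool_rot: [0.998, 0.061, -0.0, -0.0]
force: [-1.1, -0.5, 0.4]
finger_gap: 87.2
t 17.1 pos [ 522.7 -332.6  146.9] yaw 7.04 shift mm [-1.9  1.5  3.9] frac [-0.013  0.01   0.026] F [-1.1 -0.5  0.4] gap 87.2 turn frac 0.0004
time_s: 18.1
tool_pos: [522.1, -333.6, 147.3]
tool_rot: [0.998, 0.06, -0.0, 0.0]
force: [-0.1, -0.9, -0.8]
finger_gap: 15.8
time_s: 18.6
tool_pos: [522.1, -333.6, 147.3]
tool_rot: [0.998, 0.06, 0.0, 0.0]
force: [-0.2, -0.9, -0.1]
finger_gap: 16.0
t 18.6 pos [ 522.1 -333.6  147.3] yaw 6.93 shift mm [-1.2  0.6  4.3] frac [-0.008  0.004  0.029] F [-0.2 -0.9 -0.1] gap 16.0 turn frac -0.0008
```

```bash
python3 -c "
from h import *
print(np.round(telemetry.get_obs()['joints'],2))"
python3 -m handwheel '[[0,0,0,0.06,1],[0,0,0,0.07,1],[0,0,0,0.08,1],[0,0,0,0.08,1]]'
python3 -c "
from h import *
o=telemetry.get_obs();print(np.round(o['joints'],2),np.round(o['ft_torque'],2));plan([521,-334.4,143],-53)"
```

```text
[-0.31  0.51 -0.19  0.   -0.88  2.  ]
time_s: 19.0
tool_pos: [522.0, -334.6, 147.4]
tool_rot: [0.986, -0.169, 0.0, 0.001]
force: [-1.0, -6.5, -1.7]
finger_gap: 16.0
[-0.31  0.51 -0.19  0.   -0.87  1.54] [-1.88  0.2   0.02]
t 19.0 pos [ 522.  -334.6  147.4] yaw -19.43 shift mm [-1.   0.1  4.4] frac [-0.007  0.001  0.029] F [-1.  -6.5 -1.7] gap 16.0 turn frac 0.3731
```

```bash
python3 -m handwheel '[[0,0,0,0.08,1],[0,0,0,0.08,1],[0,0,0,0.08,1],[0,0,0,0.08,1],[0,0,0,0.057,1],[0,0,0,0,1],[0,0,0,0,1]]'
python3 -c "
from h import *
o=telemetry.get_obs();print(np.round(o['joints'],2),np.round(o['ft_torque'],2));plan([521,-334.4,143],-53)"
```

```text
time_s: 19.7
tool_pos: [521.2, -335.7, 147.3]
tool_rot: [0.894, -0.447, -0.0, 0.001]
force: [-3.5, -8.0, -3.0]
finger_gap: 16.1
[-0.31  0.51 -0.19  0.   -0.88  0.95] [-2.75  0.67 -0.03]
t 19.7 pos [ 521.2 -335.7  147.3] yaw -53.11 shift mm [-1.2 -0.6  4.3] frac [-0.008 -0.004  0.029] F [-3.5 -8.  -3. ] gap 16.1 turn frac -0.0013
```

Turned 60.0° with near-zero torque left. Release, lift, look.

```bash
python3 -m handwheel '[[0,0,0,0,0],[0,0,0,0,-1],[0,0,0,0,-1],[0,0,0,0,-1],[0,0,0,0,-1],[0,0,0,0,-1],[0,0,-0.1,0,-1],[0,0,-0.25,0,-1],[0,0,-0.25,0,-1],[0,0,0,0,-1]]'
python3 - <<'E'
from h import *
plan([521,-334.4,143],-53)
for n in ['scene','side']:
    f,d,K,T=grab(n,n+'12.png')
f,d,K,T=grab('wrist','w12.png'); P=cloud(d,K,T); x,y,z=P[...,0],P[...,1],P[...,2]
m=(d>0)&(z>100)&(z<112)&(abs(x-520)<60)&(abs(y+334)<45); q=P[m]; r=cv2.minAreaRect(q[:,:2].astype(np.float32)); print(len(q),r)
c=q.mean(0); w=np.linalg.svd(q[:,:2]-c[:2],full_matrices=False)[2][0]; print('bar dir',np.degrees(np.arctan2(w[1],w[0])))
f,d,K,T=load('w11.png'); P=cloud(d,K,T); x,y,z=P[...,0],P[...,1],P[...,2]
m=(d>0)&(z>100)&(z<112)&(abs(x-520)<60)&(abs(y+334)<45); q=P[m];c=q.mean(0); w=np.linalg.svd(q[:,:2]-c[:2],full_matrices=False)[2][0]; print('was',np.degrees(np.arctan2(w[1],w[0])))
E
```

```text
time_s: 20.7
tool_pos: [524.7, -334.8, 243.9]
tool_rot: [0.895, -0.446, 0.006, 0.0]
force: [0.9, -0.3, 0.5]
finger_gap: 84.1
t 20.7 pos [ 524.7 -334.8  243.9] yaw -53.02 shift mm [ -3.7   3.3 100.9] frac [-0.025  0.022  0.672] F [ 0.9 -0.3  0.5] gap 84.1 turn frac -0.0002
2025 ((520.7728271484375, -334.93511962890625), (16.04533576965332, 63.389122009277344), 36.76632308959961)
bar dir 127.01225193141272
was -173.14204405848196
```

View pics/w12.png

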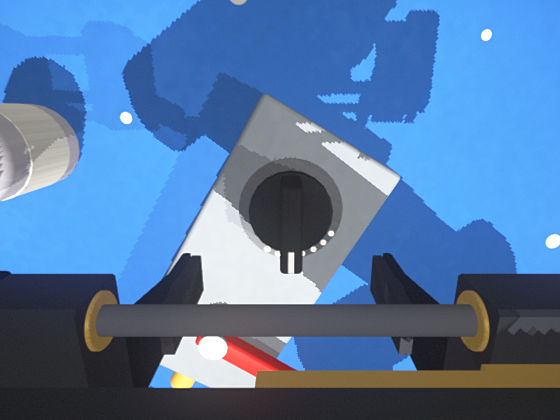

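View pics/scene12.png

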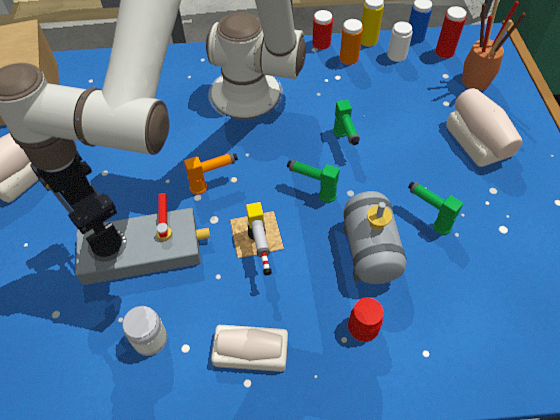

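The bar direction went from 6.9° to -53.0°, so -59.9°, exactly 4 clicks. The handle is untouched. Next I'll plan the valve push with shut fingers beside the handle and check where the orange look-alike stands.

Run:
```python
from h import *
f,d,K,T=load('scene12.png');P=cloud(d,K,T);h=cv2.cvtColor(f,cv2.COLOR_BGR2HSV); x,y,z=P[...,0],P[...,1],P[...,2]
m=(d>0)&(h[...,0]>8)&(h[...,0]<17)&(h[...,1]>200)&(x>300)&(x<480)&(y>-220)&(y<-40)&(z>10); print('orange',P[m].min(0).round(),P[m].max(0).round())
m=(d>0)&((h[...,0]<6)|(h[...,0]>174))&(h[...,1]>150)&(z>72)&(z<88)&(y<-100)&(y>-300)&(x<550); q=P[m]; c=q.mean(0); w=np.linalg.svd(q[:,:2]-c[:2],full_matrices=False)[2][0]; print('handle',np.degrees(np.arctan2(w[1],w[0])),c)
yaw=np.radians(3.5); xt=np.array([np.cos(yaw),np.sin(yaw)]); yt=np.array([np.sin(yaw),-np.cos(yaw)])
p=np.array([505.2,-205.6])-75*xt+34*yt; print(p); plan([*p,244],3.5)
```

```text
orange [ 308. -156.   10.] [362. -46. 103.]
handle 3.4375704698730885 [ 456.92970761 -206.49245919   78.79804274]
[ 432.41554046 -244.11522361]
t 20.85 pos [ 521.8 -333.2  237.1] yaw -53.11 shift mm [-124.9   18.    -6.8] frac [-0.833  0.12  -0.046] F [-0.6  0.2 -1.1] gap 86.5 turn frac -0.629
```

```bash
python3 -m handwheel '[[0,0,0,-0.09,1],[0,0,0,-0.09,1],[0,0,0,-0.09,1],[0,0,0,-0.09,1],[0,0,0,-0.09,1],[0,0,0,-0.09,1],[0,0,0,-0.089,1],[0,0,0,0,1],[0,0,0,0,1],[0,0,0,0,1]]'
python3 -c "
from h import *
plan([432.4,-244.1,200],3.5)"
```

```text
time_s: 21.85
tool_pos: [521.9, -333.5, 236.7]
tool_rot: [1.0, 0.03, -0.001, -0.0]
force: [-0.3, 0.6, -0.5]
finger_gap: 15.3
t 21.85 pos [ 521.9 -333.5  236.7] yaw 3.4 shift mm [-84.  -94.5  36.8] frac [-0.56  -0.63   0.245] F [-0.3  0.6 -0.5] gap 15.3 turn frac -0.0011
```

```bash
python3 -m handwheel '[[-0.14,-0.157,0,0,1],[-0.2,-0.22,0,0,1],[-0.14,-0.157,0,0,1],[-0.08,-0.096,0,0,1],[0,0,0.2,0,1],[0,0,0,0,1]]'
python3 -c "
from h import *
plan([432.4,-244.1,128],3.5)"
```

```text
time_s: 22.45
tool_pos: [430.2, -243.3, 205.0]
tool_rot: [1.0, 0.03, -0.003, -0.001]
force: [0.1, 0.1, -0.4]
finger_gap: -0.1
t 22.45 pos [ 430.2 -243.3  205. ] yaw 3.43 shift mm [ 2.7  1.1 76.9] frac [0.018 0.007 0.513] F [ 0.1  0.1 -0.4] gap -0.1 turn frac -0.0008
```

```bash
python3 -m handwheel '[[0.015,0.007,0.15,0,1],[0,0,0.2,0,1],[0,0,0.12,0,1],[0,0,0.04,0,1],[0,0,0,0,1],[0,0,0,0,1]]'
python3 -c "
from h import *
plan([432.4,-244.1,128],3.5)
f,d,K,T=grab('side','side13.png'); g=grab('scene','scene13.png')[0]
cv2.imwrite('pics/c13.png',cv2.resize(np.hstack([f[230:350,260:400],g[150:270,90:230]]),None,fx=2.8,fy=2.8,interpolation=cv2.INTER_CUBIC))"
```

```text
time_s: 23.05
tool_pos: [435.7, -245.7, 131.9]
tool_rot: [1.0, 0.031, 0.001, 0.0]
force: [-0.9, -1.0, 0.4]
finger_gap: 0.4
t 23.05 pos [ 435.7 -245.7  131.9] yaw 3.51 shift mm [-3.2 -1.8  3.9] frac [-0.022 -0.012  0.026] F [-0.9 -1.   0.4] gap 0.4 turn frac 0.0001
```

View pics/c13.png

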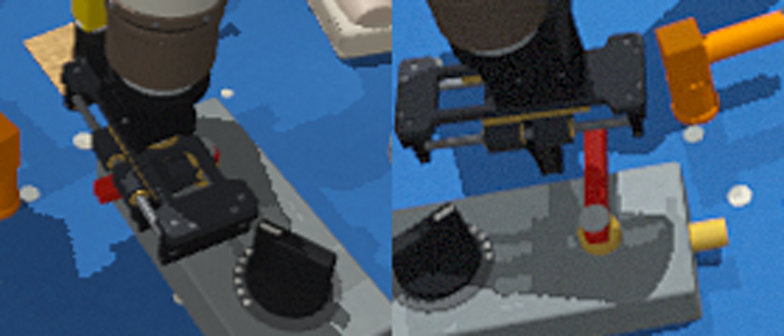

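Shut fingers stand beside the handle on the dial side, clear of the dial (right crop: fingers at (550,165), handle at (595,180)). Down 3 mm, then sweep.

```bash
python3 -m handwheel '[[-0.015,-0.04,0.02,0,1],[0,-0.035,0,0,1],[-0.017,-0.071,0,0.089,1],[-0.017,-0.071,0,0.089,1],[0,0,0,0,1]]'
python3 -c "
from h import *
plan([432.4,-244.1,128],3.5)
H=np.array([505.2,-205.6]);o=telemetry.get_obs();M=R.from_quat(o['tool_rot']).as_matrix();print('rel hinge in tool',M[:2,:2].T@(np.array(o['tool_pos'])[:2]-H))"
```

```text
time_s: 23.65
tool_pos: [426.6, -211.9, 128.2]
tool_rot: [0.994, -0.108, 0.0, -0.0]
force: [0.5, -0.4, -0.8]
finger_gap: 0.7
t 23.65 pos [ 426.6 -211.9  128.2] yaw -12.41 shift mm [12.6 30.2  0.2] frac [0.084 0.201 0.001] F [ 0.5 -0.4 -0.8] gap 0.7 turn frac -0.1768
rel hinge in tool [-75.39901672  23.06595255]
```

```bash
python3 -m handwheel '[[-0.017,-0.071,0,0.089,1],[-0.017,-0.071,0,0.089,1],[-0.017,-0.071,0,0.089,1],[-0.017,-0.071,0,0.089,1],[-0.017,-0.071,0,0.089,1],[-0.017,-0.071,0,0.089,1],[-0.017,-0.071,0,0.089,1],[-0.017,-0.071,0,0.089,1],[0,0,0,0,1]]'
python3 -c "
from h import *
plan([432.4,-244.1,128],-83)
H=np.array([505.2,-205.6]);o=telemetry.get_obs();M=R.from_quat(o['tool_rot']).as_matrix();print('rel hinge in tool',M[:2,:2].T@(np.array(o['tool_pos'])[:2]-H))"
```

```text
time_s: 24.55
tool_pos: [465.5, -138.4, 127.9]
tool_rot: [0.786, -0.618, 0.0, -0.0]
force: [-0.1, -0.2, 0.3]
finger_gap: 0.5
t 24.55 pos [ 465.5 -138.4  127.9] yaw -76.35 shift mm [94.9 57.1 -0.1] frac [ 0.632  0.381 -0.001] F [-0.1 -0.2  0.3] gap 0.5 turn frac 0.0739
rel hinge in tool [-74.63761247  22.70604695]
```

Remaining is about 7°. Finish in small steps up to the stop.

```bash
python3 -m handwheel '[[-0.015,-0.06,0,0.074,1],[0,-0.01,0,0,1],[0,0,0,0,1]]'
python3 -m handwheel '[[0,-0.012,0,0,1],[0,0,0,0,1]]'
python3 -m handwheel '[[0,-0.012,0,0,1],[0,0,0,0,1]]'
```

```text
time_s: 24.85
tool_pos: [474.4, -134.6, 127.8]
tool_rot: [0.749, -0.662, 0.0, -0.0]
force: [-0.6, 0.0, 0.1]
finger_gap: 0.3
time_s: 25.05
tool_pos: [476.0, -134.3, 127.8]
tool_rot: [0.748, -0.664, -0.0, 0.0]
force: [-1.1, 0.3, 0.0]
finger_gap: 0.6
time_s: 25.25
tool_pos: [477.9, -134.0, 127.8]
tool_rot: [0.748, -0.664, -0.0, 0.0]
force: [-1.3, -0.3, 0.1]
finger_gap: 0.4
```

```bash
cat > v.py <<'E'
from h import *
import sys
f,d,K,T=grab('side','sv%s.png'%sys.argv[1]);P=cloud(d,K,T);h=cv2.cvtColor(f,cv2.COLOR_BGR2HSV); x,y,z=P[...,0],P[...,1],P[...,2]
m=(d>0)&((h[...,0]<6)|(h[...,0]>174))&(h[...,1]>150)&(z>70)&(z<84)&(y<-90)&(y>-240)&(x<550)&(x>400); q=P[m]; r=cv2.minAreaRect(q[:,:2].astype(np.float32)); c=q.mean(0); w=np.linalg.svd(q[:,:2]-c[:2],full_matrices=False)[2][0]; print('handle ang',np.degrees(np.arctan2(w[1],w[0])),c,r)
cv2.imwrite('pics/svc%s.png'%sys.argv[1],cv2.resize(f[200:370,230:430],None,fx=3.2,fy=3.2,interpolation=cv2.INTER_CUBIC))
H=np.array([505.2,-205.6]);o=telemetry.get_obs();M=R.from_quat(o['tool_rot']).as_matrix();print('rel hinge in tool',M[:2,:2].T@(np.array(o['tool_pos'])[:2]-H))
E
python3 v.py 1
```

```text
handle ang -86.35360831100208 [ 498.33643534 -172.9253746    76.54830881] ((499.4822692871094, -174.58367919921875), (17.077604293823242, 93.42057800292969), 5.6449408531188965)
rel hinge in tool [-74.32590858  18.69209283]
```

View pics/svc1.png

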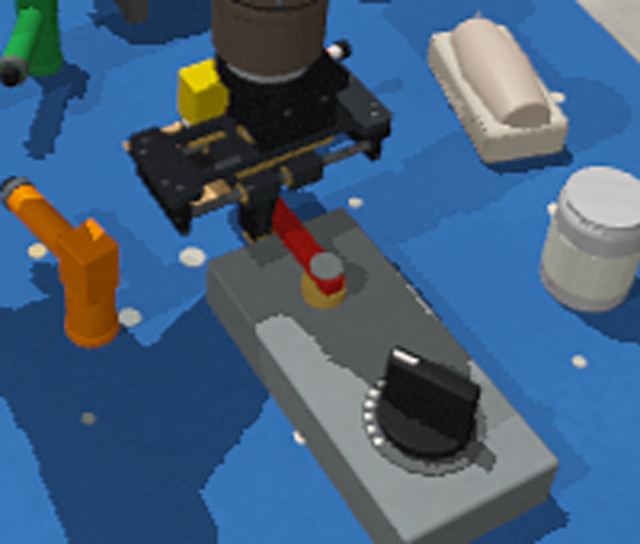

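The force of 1.3 N is only hinge friction, so no stop has been felt, and the handle already looks at or slightly past 90°. I'll back off and lift, then measure the handle against the dial block with the wrist camera.

```bash
python3 -m handwheel '[[0,0.08,0,0,1],[0,0.08,0,0,1],[0,0,-0.2,0,1],[0,0,-0.3,0,1],[0,0,-0.3,0,1],[-0.15,0,-0.2,0,1],[-0.15,0,0,0,1],[0,0,0,0,1],[0,0,0,0,1]]'
cat > v2.py <<'E'
from h import *
import sys
f,d,K,T=grab('wrist','wv%s.png'%sys.argv[1])
def meas(f,d,K,T,n):
    P=cloud(d,K,T);h=cv2.cvtColor(f,cv2.COLOR_BGR2HSV); x,y,z=P[...,0],P[...,1],P[...,2]
    m=(d>0)&((h[...,0]<6)|(h[...,0]>174))&(h[...,1]>130)&(z>73)&(z<86)&(y<-80)&(y>-240)&(x<550)&(x>400); q=P[m]; c=q.mean(0); w=np.linalg.svd(q[:,:2]-c[:2],full_matrices=False)[2][0]
    r=cv2.minAreaRect(q[:,:2].astype(np.float32)); print(n,len(q),'handle svd',np.degrees(np.arctan2(w[1],w[0])).round(2),r)
    # distances profile: centreline by slices along y
    m=(d>0)&(abs(z-50)<4)&(x>420)&(x<600)&(y<-100)&(y>-420); q=P[m]; r=cv2.minAreaRect(q[:,:2].astype(np.float32)); print(n,'block',r)
    m=(d>0)&(z>100)&(z<112)&(abs(x-520)<60)&(abs(y+334)<45); q=P[m]
    if len(q)>20: print(n,'bar',cv2.minAreaRect(q[:,:2].astype(np.float32)))
meas(f,d,K,T,'wrist')
for n in ['scene','side']: meas(*grab(n,n+'v%s.png'%sys.argv[1]),n)
plan([470,-150,300],-83)
E
python3 v2.py 2
```

```text
time_s: 26.2
tool_pos: [448.1, -92.1, 277.7]
tool_rot: [0.748, -0.664, -0.0, 0.0]
force: [0.7, 0.0, 0.2]
finger_gap: 0.2
wrist 2549 handle svd 96.58 ((500.19189453125, -163.66952514648438), (17.89861488342285, 112.91596221923828), 6.648451328277588)
wrist block ((503.65435791015625, -192.1661376953125), (130.05368041992188, 113.22953033447266), 6.7871174812316895)
scene 277 handle svd -82.5 ((501.24468994140625, -163.50965881347656), (19.728931427001953, 111.66259002685547), 6.85036563873291)
scene block ((512.5308227539062, -269.26483154296875), (133.85037231445312, 269.84576416015625), 6.539402008056641)
scene bar ((519.3165893554688, -333.9705810546875), (20.062889099121094, 64.28205108642578), 35.53770446777344)
side 203 handle svd -84.06 ((499.0901184082031, -164.77491760253906), (18.73174285888672, 112.84701538085938), 7.271388053894043)
side block ((511.68939208984375, -269.803955078125), (131.17962646484375, 270.9686584472656), 6.7741522789001465)
side bar ((519.1296997070312, -334.29730224609375), (19.391468048095703, 63.694419860839844), 33.60276794433594)
t 26.35 pos [448.5 -92.7 277.2] yaw -83.29 shift mm [ 59.4 -14.6 -22.9] frac [ 0.396 -0.097 -0.152] F [ 0.9 -0.5 -0.5] gap 0.7 turn frac -0.0032
```

View pics/wv2.png

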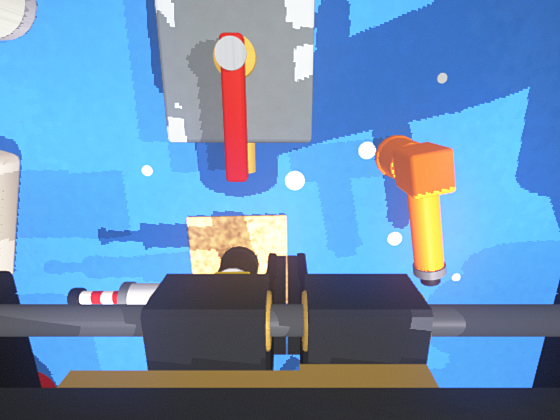

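View pics/scenev2.png

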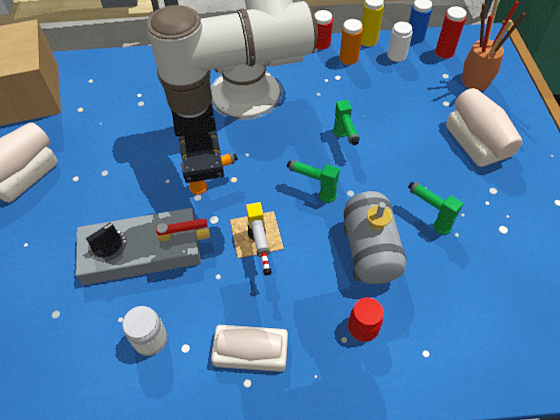

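The wrist camera gives the handle at 6.65° against the block's 6.8° axis, so 90° within about 0.5° of fully open, pointing away from the dial. Last check: gauge, pad and dial.

Run:
```python
from h import *
for n in ['scene0','scenev2','side0','sidev2']:
    f,d,K,T=load(n+'.png');P=cloud(d,K,T); h=cv2.cvtColor(f,cv2.COLOR_BGR2HSV); H,S,V=[h[...,i].astype(int) for i in range(3)]
    x,y,z=P[...,0],P[...,1],P[...,2]; ok=d>0
    r=cv2.minAreaRect(P[ok&(H>22)&(H<36)&(S>150)&(abs(x-495)<50)&(abs(y)<50)&(z>100)][:,:2].astype(np.float32)); print(n,'ytop',np.round(r[0],1),np.round(r[1],1),'z',np.median(z[ok&(H>22)&(H<36)&(S>150)&(abs(x-495)<40)&(abs(y)<40)&(z>100)]).round(1))
f=load('scenev2.png')[0]; g=load('sidev2.png')[0]
cv2.imwrite('pics/fin.png',cv2.resize(np.hstack([f[190:290,75:290],g[200:300,270:400]]),None,fx=2.3,fy=2.3,interpolation=cv2.INTER_CUBIC))
f,g=load('scene0.png')[0],load('scenev2.png')[0]
print('bystander diff',[np.abs(f[s].astype(int)-g[s]).mean().round(1) for s in (np.s_[295:345,345:390],np.s_[305:358,120:170],np.s_[320:375,205:295])])
```

```text
scene0 ytop [494.4   5.2] [35.  32.3] z 106.1
scenev2 ytop [500.  -17.8] [37.9 82.1] z 106.1
side0 ytop [490.2   3.3] [35.5 34.5] z 104.4
sidev2 ytop [490.4   2.2] [35.1 32.5] z 104.5
bystander diff [np.float64(7.0), np.float64(6.4), np.float64(7.3)]
```

View pics/fin.png

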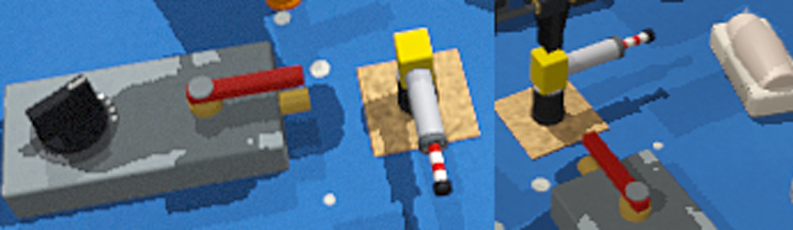

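The gauge is upright within about 1 mm of its first place, with the rod still out. The dial and valve are set, and nothing else has moved. Handing in.

```bash
python3 -c "
from h import *
print(robot.job_done())"
```

```text
the job is handed in; nothing more can be done
None
```

I pressed the gauge onto the stem, stood it back on its pad, set the dial 4 clicks clockwise, then swung the valve fully open. I handed the job in at about 26.5 s, but no verdict is reported.

- **Press:** the tool stopped at z 289 mm, where the mouth's rim should reach the collar, and the last press read 19 N at the wrist. With the grip fixed at 30 N (the text advises 40 N or more), the gauge did not slip.
- **Reading:** the rod showed 38.6 mm, about 3.8–3.9 bands, so I took 4. It was still out at the last look.
- **Gauge:** it stands upright, within about 1 mm of its first place in the side view. The scene camera's automatic gauge fit gave an implausible outline at the end, so I relied on the side view and the picture there.
- **Dial:** the bar turned 59.9° against the 60° wanted, from the wrist camera just after I let go. The looser fits after the valve push (side camera about 3° lower) had wrong widths, so I did not trust them.
- **Valve:** its angle agrees with the block's axis within about 0.5° at fully open. I felt no clear hard stop when pushing it; a rough reading during the push suggested slightly too far, but the clean views did not.
- **Jar, tin and mould:** I never moved near them and saw no change in the pictures.

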